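# Sort the cryostat hardware into its trays

## Task

Clear the four loose metal parts off the bench (two tube stubs, one T-bracket, one grooved carrier block) by putting each into the tray that already holds a part of the same kind. Set each one down, without dropping it, so that it stands upright and flat on the tray's floor, and do not push aside or knock over the parts already in the trays.

Things in the scene. Friction and masses are not known exactly. Their poses are not given: they have to be found in the camera images.
- stub_1_mid (a point): Loose on the bench, to be sorted: a stainless tube stub: a round 40 mm flange (6 mm thick at its rim, coned up to 10 mm height) at the bottom with a 26 mm diameter tube standing on it, dark round bore in the top; 60 mm tall in all, about 160 g; the tube is the place to grip, from 10 to 60 mm height. This point is its centre, 30 mm above its underside (half-way up); z is up.
- stub_2_mid (a point): Loose on the bench, to be sorted: a stainless tube stub: a round 40 mm flange (6 mm thick at its rim, coned up to 10 mm height) at the bottom with a 26 mm diameter tube standing on it, dark round bore in the top; 60 mm tall in all, about 160 g; the tube is the place to grip, from 10 to 60 mm height. This point is its centre, 30 mm above its underside (half-way up); z is up.
- bracket_mid (a point): Loose on the bench, to be sorted: a plain aluminium T-bracket: an upright plate 12 mm thick (its x) and 30 mm wide (its y), standing along the middle of a foot 44 mm (x) by 30 mm (y) and 10 mm thick; 60 mm tall in all, about 130 g; grip the plate across its 12 mm. This point is its centre, 30 mm above its underside (half-way up); z is up.
- carrier_mid (a point): Loose on the bench, to be sorted: a plain aluminium carrier block, 36 mm (its x) by 60 mm (its y) and 60 mm tall, with a dark-floored square groove 16 mm wide and 14 mm deep in its top running along its y; about 220 g; grip it across its 36 mm. This point is its centre, 30 mm above its underside (half-way up); z is up.
- tray_stub: Fixed black open tray, the one that holds the stub_old part: 120 mm (its x) by 190 mm (its y) outside, walls 3 mm thick, rim 18 mm high, floor 3 mm above the bench. The origin is the centre of its underside, on the bench. The three trays are alike; only the part that already stands in each tells them apart.
- stub_old_mid (a point): The part already standing in tray_stub, near the -y end of the tray, not to be disturbed; of the same shape and size as the loose stubs: a stainless tube stub: a round 40 mm flange (6 mm thick at its rim, coned up to 10 mm height) at the bottom with a 26 mm diameter tube standing on it, dark round bore in the top; 60 mm tall in all, about 160 g; the tube is the place to grip, from 10 to 60 mm height. This point is its centre, 30 mm above its underside (half-way up); z is up.
- tray_bracket: Fixed black open tray, the one that holds the bracket_old part: 120 mm (its x) by 190 mm (its y) outside, walls 3 mm thick, rim 18 mm high, floor 3 mm above the bench. The origin is the centre of its underside, on the bench. The three trays are alike; only the part that already stands in each tells them apart.
- bracket_old_mid (a point): The part already standing in tray_bracket, near the +y end of the tray, not to be disturbed; of the same shape and size as the loose bracket: a plain aluminium T-bracket: an upright plate 12 mm thick (its x) and 30 mm wide (its y), standing along the middle of a foot 44 mm (x) by 30 mm (y) and 10 mm thick; 60 mm tall in all, about 130 g; grip the plate across its 12 mm. This point is its centre, 30 mm above its underside (half-way up); z is up.
- tray_carrier: Fixed black open tray, the one that holds the carrier_old part: 120 mm (its x) by 190 mm (its y) outside, walls 3 mm thick, rim 18 mm high, floor 3 mm above the bench. The origin is the centre of its underside, on the bench. The three trays are alike; only the part that already stands in each tells them apart.
- carrier_old_mid (a point): The part already standing in tray_carrier, near the -y end of the tray, not to be disturbed; of the same shape and size as the loose carrier: a plain aluminium carrier block, 36 mm (its x) by 60 mm (its y) and 60 mm tall, with a dark-floored square groove 16 mm wide and 14 mm deep in its top running along its y; about 220 g; grip it across its 36 mm. This point is its centre, 30 mm above its underside (half-way up); z is up.

How it is judged:
By the outcome, as a careful person would: the job done as asked, in the order asked, and still so for the second after the job is handed in, with the robot touching nothing.
It also fails if it takes over 106 s, if anything falls off the work surface, if the arm or the gripper's body presses on something with over 40 N, if the wrist force passes 120 N, or if a joint passes its speed limit or range.

## Robot

A 7-joint arm with a two-finger parallel gripper is mounted at the origin on the work surface. World frame = base frame: x ahead of the robot, y to its left, z up, the work surface at z = 0. Lengths are in m, angles in rad, forces in N, time in s.
With the tool pointing down it reaches from about 0.4 to 0.875 m from the base axis. Payload 6.5 kg.
Tool frame: the origin (TCP) lies between the finger pads; the fingertips stand 17 mm ahead of it and the grasp point (between the pads) lies 2 mm behind it; z points along the fingers, y is the direction in which the jaws open and shut (so a half turn about z gives the same grasp; the last joint's range is limited). The gripper opens to 85 mm and grips with 20 to 120 N. Pads are 22 mm wide; open, the fingers measure 114 mm over their backs; the gripper's body (76 mm by 85 mm) begins 54 mm behind the grasp point. The pads swing forward as they close: fully open they stand 13 mm farther back than shut.
Start: joints at [-1.288, 0.536, -0.004, 1.538, 0.003, 1.067, -0.071], TCP at [0.222, 0.611, 0.248] pointing down, gripper open.
Joint ranges: [-2.7, 2.7], [-0.37, 2.16], [-1.27, 1.26], [0.24, 2.4], [-1.31, 4.45], [0.19, 1.91], [-2.76, 2.76]. Speed limits (rad/s): [2.39, 2.39, 3.14, 3.14, 3.14, 3.14, 3.14].

## Interface

Orientations are given as a rotation vector (axis times angle).
In Python, from rig import bot gives the robot as it stands.
- The arm moves only by the tool send_rows, never from a script. Its argument "commands" is text: rows parted by semicolons, each of 7 numbers parted by spaces: the closure in counts, from 0 (fully open) to 255 (shut), then the shift along the tool's x, y, z in cm, then the turn, a rotation vector about the tool's x, y, z in rad. A call has exactly 5 rows; each row is the pose to reach, as a shift and turn from the pose measured when the call began, along the tool's axes at that moment; what a row does not reach only later rows make up. A row lasts 1/8 s, in which the tool goes at most 62.5 mm and 10.7 degrees, less where a joint would pass 70% of its speed; a pose out of reach is approached as far as the arm can. A call with a gripper value outside its range is refused whole. The fingers move at their own pace and stop on an object; "force" is the grip in N (left out, the last holds). Time passes only in rows, so rows that repeat a pose let the fingers close, or fill a call up. It gives the time, the measured TCP pose, the force and the opening at its end, in the units of the state.
- bot.state(): the state, without advancing time (a new reading comes with each control period).
- bot.camera(name): name is "side" or "top"; returns (picture, depth): 384x512x3 uint8, red, green, blue; 384x512 float32, m along the optical axis (not along the pixel's ray), 0 where there is no reading.
- bot.camera_info(name): a dict with "intrinsics" (3x3 intrinsics, pixels), "pose" (4x4, takes a point from camera to world coordinates). Camera axes: x right, y down, z forward; pixel columns grow to the right and rows downward; lengths in m; the calibration is good to about 2 mm. A picture is of the moment at which its call begins. camera_info takes no time and is no camera call.
- bot.job_done(): hands the job in, once; it reports no verdict.
The state is a dict: "time": time; "q": joint angles; "joint_vel": joint speeds; "joint_torque": joint torques, N m; "ee_pos": TCP position; "eef_rot": TCP orientation; "force": force on the tool from outside, world axes, zero at the start; "ft_torque": the same for the moment, N m; "width": finger opening in m.
Only numpy, scipy, OpenCV 4.12 (cv2) and the standard library are available. Lean on these libraries where they do the work, as an engineer would, in place of code of your own. Each camera call takes 0.05 s, during which the arm holds its last target. There are 200 camera calls.

## Working session

There is one attempt and no reset: what is moved stays moved. The work goes in short steps, Python scripts to look and compute and a tool call to move; the robot and the scene stay as the last step left them, time stands still between calls to the robot, and variables do not carry over. Pictures are saved under pics/ and viewed, about 12 in all and at most 16, crops included, and the job is handed in when it is done.

Besides the shell and the picture viewer there is one more tool, called after "Call:" as name(argument=value, ...), one argument or row to a line, values as JSON. send_rows: Moves the arm, as the interface text tells. Its arguments: {"type":"object","properties":{"commands":{"type":"string"},"force":{"type":"number"}},"required":["commands"]}

```bash
ls; mkdir -p pics; python3 - <<'E'
from rig import bot
import cv2,numpy as np
for n in("top","side"):
    p,d=bot.camera(n);cv2.imwrite(f"pics/{n}0.png",p[:,:,::-1]);np.savez(f"{n}0.npz",p=p,d=d)
    i=bot.camera_info(n);print(n,np.round(i["intrinsics"],1).tolist(),np.round(i["pose"],3).tolist(),(d>0).mean())
print(bot.state())
E
```

```text
pics
top [[444.0, 0.0, 255.9], [0.0, 444.0, 191.5], [0.0, 0.0, 1.0]] [[-0.018, -0.994, 0.111, 0.376], [-1.0, 0.02, 0.017, -0.008], [-0.019, -0.111, -0.994, 1.0], [0.0, 0.0, 0.0, 1.0]] 0.9957834879557291
side [[396.9, 0.0, 251.2], [0.0, 396.9, 189.6], [0.0, 0.0, 1.0]] [[-0.957, -0.221, 0.19, 0.316], [-0.292, 0.723, -0.626, 0.57], [0.001, -0.655, -0.756, 0.721], [0.0, 0.0, 0.0, 1.0]] 0.9960225423177084
{'time': 0.1, 'q': array([-1.28819771,  0.5371092 , -0.00442427,  1.53876819,  0.00258794,
        1.06731176, -0.07117747]), 'joint_vel': array([-4.62683468e-05, -2.67891705e-03, -8.27987326e-04, -2.91172801e-03,
       -3.71032483e-04,  1.38258330e-04, -2.78912598e-04]), 'joint_torque': array([ 3.17231134e-03, -5.84566569e+01,  1.05232224e+00, -2.59775662e+01,
        1.26770043e-02,  4.63947988e-03,  6.92772517e-06]), 'ee_pos': array([0.22198002, 0.61034048, 0.24749103]), 'eef_rot': array([-5.44972365e-01, -3.09379715e+00,  2.48552648e-03]), 'force': array([ 0.12385461, -0.37908779, -0.18176225]), 'ft_torque': array([0.02175916, 0.0471543 , 0.03629697]), 'width': 0.08567682385512783}
```

View pics/top0.png

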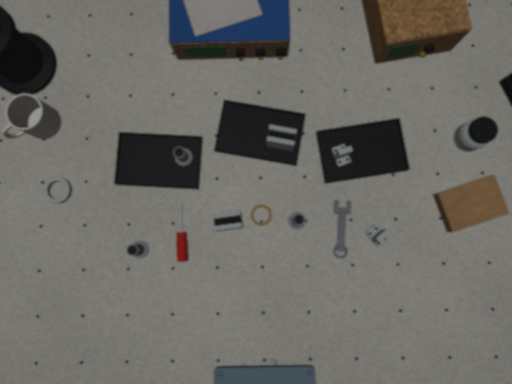

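View pics/side0.png

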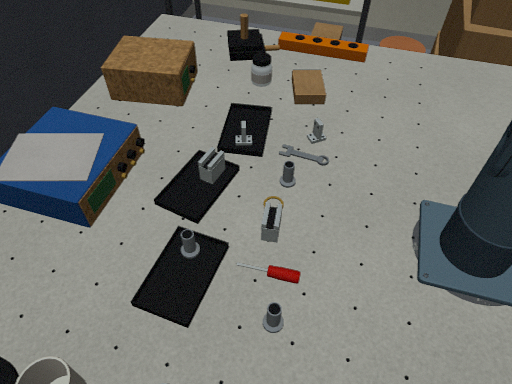

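The top view shows trays left to right: stub tray (158,160), carrier tray (260,132), bracket tray (362,150). The loose parts are stubs at (137,250) and (297,220), the carrier at (228,221) and the bracket at (377,235). A screwdriver, two rings and a wrench are also lying there, and the side view agrees.

```bash
cat > m.py <<'E'
import numpy as np,cv2
from rig import bot
def cloud(n,d):
    i=bot.camera_info(n);K=np.array(i["intrinsics"]);T=np.array(i["pose"])
    v,u=np.mgrid[:384,:512]
    c=np.stack([(u-K[0,2])/K[0,0]*d,(v-K[1,2])/K[1,1]*d,d],-1)
    P=c@T[:3,:3].T+T[:3,3]; P[d<=0]=np.nan
    return P
def ray(n,uv,z):
    i=bot.camera_info(n);K=np.array(i["intrinsics"]);T=np.array(i["pose"])
    r=T[:3,:3]@np.linalg.solve(K,[uv[0],uv[1],1]); o=T[:3,3]
    return (o+r*(z-o[2])/r[2])[:2]
def blobs(n,d,lo,hi,box=(.33,.85,-.45,.45)):
    P=cloud(n,d);m=(P[...,2]>lo)&(P[...,2]<hi)&(P[...,0]>box[0])&(P[...,0]<box[1])&(P[...,1]>box[2])&(P[...,1]<box[3])
    mm=cv2.dilate(m.astype(np.uint8),np.ones((3,3)))
    k,l,s,_=cv2.connectedComponentsWithStats(mm)
    for j in range(1,k):
        q=(l==j)&m
        if q.sum()<8: continue
        p=P[q]; (c,w,a)=cv2.minAreaRect((p[:,:2]*1000).astype(np.float32))
        vu=np.argwhere(q).mean(0)
        print(n,"px",vu[::-1].round(),"n",q.sum(),"c",np.round(c,0),"wh",np.round(w,0),"ang",round(a,1),"mean",(p.mean(0)*1000).round(),"zmax",round(p[:,2].max()*1000))
E
python3 - <<'E'
from m import *
for n in("top","side"):
    f=np.load(n+"0.npz");P=cloud(n,f["d"]);print(n,"table z",np.nanmedian(P[200:330,150:350,2]))
    blobs(n,f["d"],.050,.068)
f=np.load("top0.npz");p=f["p"]
m=(p.max(2)<45).astype(np.uint8);m=cv2.morphologyEx(m,cv2.MORPH_OPEN,np.ones((3,3)))
for c in cv2.findContours(m,cv2.RETR_EXTERNAL,cv2.CHAIN_APPROX_NONE)[0]:
    if cv2.contourArea(c)>2500:
        b=cv2.boxPoints(cv2.minAreaRect(c)); w=np.array([ray("top",q,.012) for q in b])
        print("tray",b.round().tolist(),(w*1000).round().tolist(),"c",(w.mean(0)*1000).round())
print(f["p"][150:155,140:145].mean())
E
```

```text
top table z 0.000182989294180258
top px [407.  46.] n 307 c [ 795. -342.] wh [192.  67.] ang 76.3 mean [ 796. -329.   59.] zmax 68
top px [238.  51.] n 552 c [794.  60.] wh [ 18. 258.] ang 0.2 mean [795.  43.  60.] zmax 68
top px [465. 133.] n 119 c [ 601. -444.] wh [12. 47.] ang 89.9 mean [ 599. -444.   59.] zmax 68
top px [281. 135.] n 386 c [604. -48.] wh [60. 37.] ang 78.4 mean [603. -48.  60.] zmax 67
top px [179. 152.] n 126 c [570. 173.] wh [25. 25.] ang 80.5 mean [569. 173.  62.] zmax 67
top px [344. 151.] n 93 c [ 566. -183.] wh [12. 30.] ang 18.4 mean [ 566. -182.   62.] zmax 67
top px [226. 214.] n 140 c [433.  73.] wh [13. 58.] ang 6.0 mean [435.  73.  60.] zmax 64
top px [298. 219.] n 122 c [421. -80.] wh [24. 25.] ang 43.6 mean [421. -80.  60.] zmax 65
top px [227. 226.] n 145 c [413.  71.] wh [18. 60.] ang 6.9 mean [409.  70.  59.] zmax 64
top px [382. 235.] n 98 c [ 384. -255.] wh [12. 30.] ang 38.5 mean [ 384. -255.   59.] zmax 63
top px [132. 250.] n 132 c [364. 272.] wh [25. 25.] ang 53.2 mean [364. 272.  60.] zmax 65
side table z 2.654274835145465e-06
side px [194
[... 1021 characters left out ...]
ide px [274. 309.] n 189 c [364. 274.] wh [25. 25.] ang 59.4 mean [364. 275.  59.] zmax 62
tray [[115.0, 183.0], [118.0, 132.0], [201.0, 137.0], [198.0, 188.0]] [[512.0, 326.0], [629.0, 321.0], [615.0, 132.0], [498.0, 139.0]] c [563. 229.]
tray [[317.0, 131.0], [400.0, 118.0], [408.0, 170.0], [325.0, 182.0]] [[621.0, -131.0], [647.0, -321.0], [529.0, -332.0], [504.0, -145.0]] c [ 576. -232.]
tray [[215.0, 150.0], [224.0, 100.0], [305.0, 114.0], [295.0, 165.0]] [[583.0, 100.0], [700.0, 78.0], [662.0, -105.0], [546.0, -81.0]] c [623.  -2.]
tray [[-0.0, 8.0], [55.0, 8.0], [55.0, 93.0], [0.0, 93.0]] [[938.0, 608.0], [934.0, 477.0], [726.0, 470.0], [729.0, 599.0]] c [832. 538.]
27.786666666666665
```

All parts and trays are located, and the two cameras agree to about 2 mm. Next is a helper that turns a target into tool-axis shifts.

```bash
cat > go.py <<'E'
import sys,numpy as np
from scipy.spatial.transform import Rotation as R
from rig import bot
def go(x,y,z,jaw):
    s=bot.state();r=R.from_rotvec(s["eef_rot"]);M=r.as_matrix()
    best=None
    for k in(0,180):
        a=np.radians(jaw+k);ty=np.array([np.cos(a),np.sin(a),0]);tz=np.array([0,0,-1.])
        rv=(r.inv()*R.from_matrix(np.stack([np.cross(ty,tz),ty,tz],1))).as_rotvec()
        if best is None or np.linalg.norm(rv)<np.linalg.norm(best):best=rv
    d=M.T@(np.array([x,y,z])/1000-s["ee_pos"])*100
    print("t",round(s["time"],2),"pos",(s["ee_pos"]*1000).round(1),"jaw",round(np.degrees(np.arctan2(M[1,1],M[0,1])),1),"w",round(s["width"]*1000,1),"F",s["force"].round(1),"q7",s["q"][6].round(2))
    print("shift",d.round(2),"turn",best.round(3),"rows",round(max(np.linalg.norm(d)/6.25,np.degrees(np.linalg.norm(best))/10.7),1))
if __name__=="__main__":go(*map(float,sys.argv[1:]))
E
python3 go.py 364 273 160 -4
```

```text
t 0.1 pos [222.  610.3 247.5] jaw 70.0 w 85.7 F [ 0.1 -0.4 -0.2] q7 -0.07
shift [-24.87 -26.84   8.79] turn [-1.000e-03  1.000e-03  1.292e+00] rows 6.9
```

Call:
send_rows(
  commands="0 -24.9 -26.8 8.8 0 0 1.29;0 -24.9 -26.8 8.8 0 0 1.29;0 -24.9 -26.8 8.8 0 0 1.29;0 -24.9 -26.8 8.8 0 0 1.29;0 -24.9 -26.8 8.8 0 0 1.29",
  force=40,
)

```text
time: 0.72
ee_pos: [0.3406, 0.329, 0.1746]
eef_rot: [1.891, 2.508, -0.001]
force: [0.7, -0.3, -0.7]
width: 0.0854
```

```bash
python3 go.py 364 273 120 -4
```

```text
t 0.72 pos [340.6 329.  174.6] jaw 16.0 w 85.4 F [ 0.7 -0.3 -0.7] q7 -0.47
shift [-6.02  0.72  5.47] turn [0.    0.001 0.348] rows 1.9
```

Call:
send_rows(
  commands="0 -6.02 0.72 5.5 0 0 0.348;0 -6.02 0.72 5.5 0 0 0.348;0 -6.02 0.72 5.5 0 0 0.348;0 -6.02 0.72 5.5 0 0 0.348;0 -6.02 0.72 5.5 0 0 0.348",
)

```text
time: 1.35
ee_pos: [0.364, 0.2746, 0.1204]
eef_rot: [2.293, 2.147, 0.002]
force: [-0.7, 0.3, -0.2]
width: 0.0853
```

```bash
python3 go.py 364 273 38 -4
```

```text
t 1.35 pos [364.  274.6 120.4] jaw -3.8 w 85.3 F [-0.7  0.3 -0.2] q7 -0.59
shift [-0.16  0.    8.24] turn [ 0.001 -0.001  0.004] rows 1.3
```

Descend, then close.

Call:
send_rows(
  commands="0 -0.1 0 4 0 0 0;0 -0.1 0 7 0 0 0;0 -0.1 0 8.2 0 0 0;0 -0.1 0 8.2 0 0 0;0 -0.1 0 8.2 0 0 0",
)

```text
time: 1.98
ee_pos: [0.3646, 0.2743, 0.0393]
eef_rot: [2.293, 2.147, 0.005]
force: [0.4, 0.2, -0.9]
width: 0.0856
```

Call:
send_rows(
  commands="255 0 0 0 0 0 0;255 0 0 0 0 0 0;255 0 0 0 0 0 0;255 0 0 0 0 0 0;255 0 0 0 0 0 0",
)

```text
time: 2.6
ee_pos: [0.3645, 0.2744, 0.0396]
eef_rot: [-2.293, -2.148, -0.004]
force: [-1.3, -0.2, 5.4]
width: 0.0249
```

```bash
python3 go.py 567 291 160 -4
```

```text
t 2.6 pos [364.5 274.4  39.6] jaw -3.7 w 24.9 F [-1.3 -0.2  5.4] q7 -0.51
shift [  3.    20.12 -12.  ] turn [ 0.002 -0.002  0.005] rows 3.8
```

Call:
send_rows(
  commands="255 0 0 -4 0 0 0;255 0 0 -9 0 0 0;255 1 6 -12 0 0 0;255 2 12 -12 0 0 0;255 3 18 -12 0 0 0",
)

```text
time: 3.22
ee_pos: [0.5459, 0.2926, 0.1605]
eef_rot: [-2.291, -2.148, -0.006]
force: [1.2, 0.1, -2.1]
width: 0.025
```

```bash
python3 go.py 567 291 70 -4
```

```text
t 3.23 pos [545.9 292.6 160.5] jaw -3.7 w 25.0 F [ 1.2  0.1 -2.1] q7 -0.42
shift [-0.06  2.1   9.06] turn [ 0.002 -0.003  0.005] rows 1.5
```

Call:
send_rows(
  commands="255 0 2.1 0 0 0 0;255 0 2.1 4 0 0 0;255 0 2.1 7 0 0 0;255 0 2.1 9 0 0 0;255 0 2.1 9 0 0 0",
)

```text
time: 3.85
ee_pos: [0.5658, 0.291, 0.069]
eef_rot: [-2.291, -2.148, -0.0]
force: [-0.3, 0.5, -1.6]
width: 0.0249
```

```bash
python3 go.py 567 291 45 -4; python3 - <<'E'
from m import *
p,d=bot.camera("side");cv2.imwrite("pics/s1.png",cv2.resize(p[180:340,100:340,::-1],None,fx=3,fy=3))
E
```

```text
t 3.85 pos [565.8 291.   69. ] jaw -3.7 w 24.9 F [-0.3  0.5 -1.6] q7 -0.36
shift [0.01 0.12 2.4 ] turn [-0.001 -0.001  0.005] rows 0.4
```

View pics/s1.png

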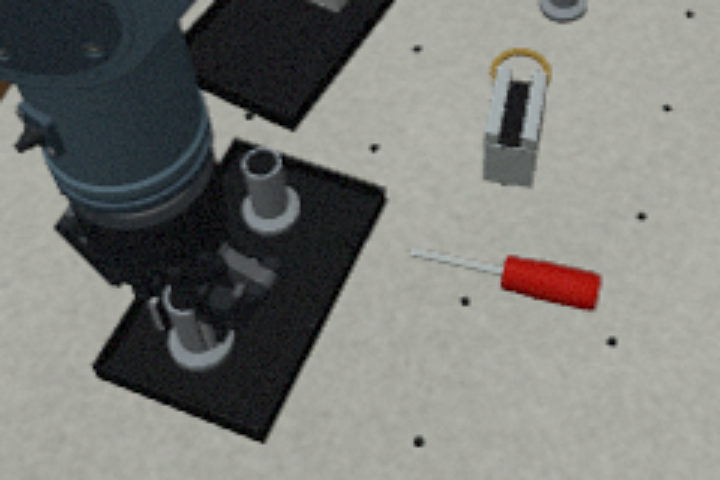

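The stub hangs upright at crop (200,340), over the free +y end of the tray. The old stub at (265,195) is clear. Now I lower it gently.

Call:
send_rows(
  commands="255 0 0.1 1.2 0 0 0;255 0 0.1 2.0 0 0 0;255 0 0.1 2.4 0 0 0;255 0 0.1 2.55 0 0 0;255 0 0.1 2.65 0 0 0",
)

```text
time: 4.53
ee_pos: [0.5681, 0.2915, 0.0441]
eef_rot: [-2.291, -2.148, -0.005]
force: [-0.2, 0.5, -1.8]
width: 0.0255
```

```bash
python3 go.py 567 291 42 -4
```

```text
t 4.53 pos [568.1 291.5  44.1] jaw -3.7 w 25.5 F [-0.2  0.5 -1.8] q7 -0.35
shift [-0.06 -0.11  0.21] turn [ 0.002 -0.003  0.005] rows 0.0
```

Call:
send_rows(
  commands="255 0 0 0.08 0 0 0;255 0 0 0.15 0 0 0;255 0 0 0.2 0 0 0;255 0 0 0.24 0 0 0;255 0 0 0.24 0 0 0",
)

```text
time: 5.15
ee_pos: [0.5683, 0.2916, 0.0427]
eef_rot: [-2.291, -2.148, -0.005]
force: [-2.5, -1.0, 8.1]
width: 0.0253
```

Contact is felt at 8 N. Next: open partly, then rise.

Call:
send_rows(
  commands="100 0 0 0 0 0 0;100 0 0 0 0 0 0;100 0 0 0 0 0 0;100 0 0 0 0 0 0;100 0 0 0 0 0 0",
)

```text
time: 5.78
ee_pos: [0.5683, 0.2916, 0.0426]
eef_rot: [-2.291, -2.148, -0.005]
force: [0.7, 0.2, -0.0]
width: 0.0517
```

Call:
send_rows(
  commands="100 0 0 -2 0 0 0;100 0 0 -6 0 0 0;100 0 0 -10 0 0 0;100 0 0 -11 0 0 0;100 0 0 -11 0 0 0",
)

```text
time: 6.4
ee_pos: [0.5684, 0.2915, 0.1538]
eef_rot: [-2.291, -2.148, -0.008]
force: [0.7, -0.5, -0.5]
width: 0.052
```

```bash
python3 go.py 422 72.5 150 6.4
```

```text
t 6.4 pos [568.4 291.5 153.8] jaw -3.7 w 52.0 F [ 0.7 -0.5 -0.5] q7 -0.39
shift [-22.8  -13.2    0.25] turn [ 0.003 -0.004 -0.176] rows 4.2
```

Call:
send_rows(
  commands="0 -22.8 -13.2 0.2 0 0 -0.176;0 -22.8 -13.2 0.2 0 0 -0.176;0 -22.8 -13.2 0.2 0 0 -0.176;0 -22.8 -13.2 0.2 0 0 -0.176;0 -22.8 -13.2 0.2 0 0 -0.176",
)

```text
time: 7.02
ee_pos: [0.4181, 0.069, 0.1493]
eef_rot: [-2.097, -2.335, -0.001]
force: [0.7, 0.6, 0.9]
width: 0.0856
```

```bash
python3 go.py 422 72.5 36 6.4
```

```text
t 7.03 pos [418.1  69.  149.3] jaw 6.1 w 85.6 F [0.7 0.6 0.9] q7 0.02
shift [ 0.28  0.44 11.33] turn [-0.001 -0.003 -0.005] rows 1.8
```

Call:
send_rows(
  commands="0 0.3 0.4 2 0 0 -0.005;0 0.3 0.4 6 0 0 -0.005;0 0.3 0.4 10 0 0 -0.005;0 0.3 0.4 11.4 0 0 -0.005;0 0.3 0.4 11.4 0 0 -0.005",
)

```text
time: 7.65
ee_pos: [0.4211, 0.0727, 0.0347]
eef_rot: [-2.091, -2.34, 0.002]
force: [-0.4, 0.5, -0.3]
width: 0.0853
```

Call:
send_rows(
  commands="255 0 0 0 0 0 0;255 0 0 0 0 0 0;255 0 0 0 0 0 0;255 0 0 0 0 0 0;255 0 0 0 0 0 0",
)

```text
time: 8.28
ee_pos: [0.4217, 0.0729, 0.0355]
eef_rot: [-2.091, -2.34, -0.001]
force: [-1.0, 0.3, 7.3]
width: 0.0357
```

```bash
python3 go.py 631 39 150 -11.7
```

```text
t 8.28 pos [421.7  72.9  35.5] jaw 6.4 w 35.7 F [-1.   0.3  7.3] q7 0.15
shift [ -5.69  20.39 -11.5 ] turn [-0.002 -0.002  0.316] rows 3.9
```

Call:
send_rows(
  commands="255 0 0 -4 0 0 0;255 0 0 -9 0 0 0;255 -2 6 -11.5 0 0 0.1;255 -4 12 -11.5 0 0 0.2;255 -5.7 18 -11.5 0 0 0.316",
)

```text
time: 8.9
ee_pos: [0.6033, 0.0369, 0.1511]
eef_rot: [-2.437, -1.978, -0.002]
force: [1.8, 1.1, -2.6]
width: 0.0353
```

```bash
python3 go.py 631 39 60 -11.7
```

```text
t 8.9 pos [603.3  36.9 151.1] jaw -11.9 w 35.3 F [ 1.8  1.1 -2.6] q7 -0.07
shift [0.75 2.68 9.11] turn [-0.002 -0.003 -0.003] rows 1.5
```

Call:
send_rows(
  commands="255 0.7 2.7 0 0 0 0;255 0.7 2.7 4 0 0 0;255 0.7 2.7 7.5 0 0 0;255 0.7 2.7 9.1 0 0 0;255 0.7 2.7 9.1 0 0 0",
)

```text
time: 9.52
ee_pos: [0.6304, 0.0385, 0.0595]
eef_rot: [-2.436, -1.977, 0.0]
force: [0.9, -0.2, -1.6]
width: 0.0357
```

```bash
python3 go.py 631 39 38.5 -11.7; python3 - <<'E'
from m import *
p,d=bot.camera("side");cv2.imwrite("pics/s2.png",cv2.resize(p[80:260,100:340,::-1],None,fx=3,fy=3))
E
```

```text
t 9.53 pos [630.4  38.5  59.5] jaw -11.9 w 35.7 F [ 0.9 -0.2 -1.6] q7 -0.03
shift [0.06 0.06 2.1 ] turn [-0.003 -0.002 -0.003] rows 0.3
```

View pics/s2.png

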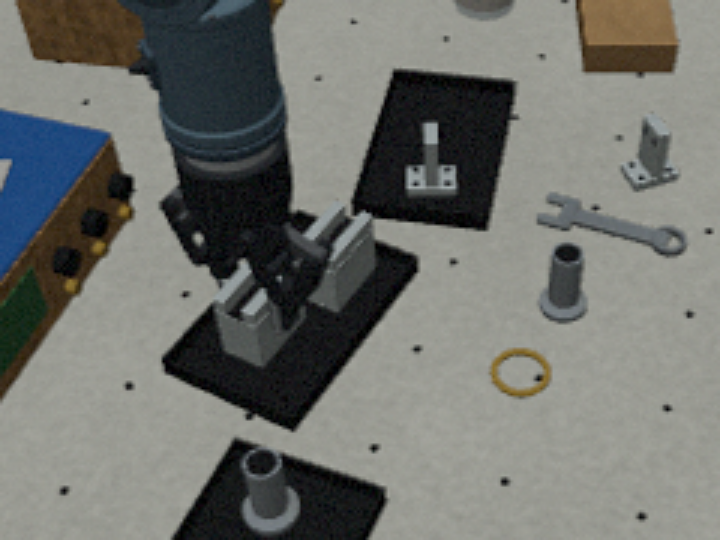

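The carrier hangs level at crop (260,330), well clear of the old one at (345,255). I lower it.

Call:
send_rows(
  commands="255 0 0 1 0 0 0;255 0 0 1.6 0 0 0;255 0 0 1.9 0 0 0;255 0 0 2.0 0 0 0;255 0 0 2.0 0 0 0",
)

```text
time: 10.2
ee_pos: [0.6315, 0.0385, 0.0407]
eef_rot: [-2.437, -1.978, -0.003]
force: [0.2, -0.2, -2.5]
width: 0.0358
```

Call:
send_rows(
  commands="255 0 0 0.05 0 0 0;255 0 0 0.1 0 0 0;255 0 0 0.14 0 0 0;255 0 0 0.17 0 0 0;255 0 0 0.17 0 0 0",
)

```text
time: 10.82
ee_pos: [0.6314, 0.0385, 0.039]
eef_rot: [-2.437, -1.978, -0.003]
force: [-0.6, 0.2, -2.0]
width: 0.0355
```

Call:
send_rows(
  commands="255 0 0 0.04 0 0 0;255 0 0 0.08 0 0 0;255 0 0 0.11 0 0 0;255 0 0 0.13 0 0 0;255 0 0 0.13 0 0 0",
)

```text
time: 11.45
ee_pos: [0.6315, 0.0385, 0.0386]
eef_rot: [-2.437, -1.978, -0.003]
force: [-4.4, -0.1, 8.1]
width: 0.0354
```

Call:
send_rows(
  commands="75 0 0 0 0 0 0;75 0 0 0 0 0 0;75 0 0 0 0 0 0;75 0 0 0 0 0 0;75 0 0 0 0 0 0",
)

```text
time: 12.08
ee_pos: [0.6315, 0.0385, 0.0386]
eef_rot: [-2.437, -1.978, -0.003]
force: [0.3, 0.3, 0.9]
width: 0.0604
```

Call:
send_rows(
  commands="75 0 0 -2 0 0 0;75 0 0 -6 0 0 0;75 0 0 -10 0 0 0;75 0 0 -11 0 0 0;75 0 0 -11 0 0 0",
)

```text
time: 12.7
ee_pos: [0.632, 0.0382, 0.1497]
eef_rot: [-2.437, -1.978, -0.005]
force: [-0.2, 0.1, -0.1]
width: 0.0603
```

```bash
python3 go.py 421 -80 140 -4
```

```text
t 12.7 pos [632.   38.2 149.7] jaw -11.9 w 60.3 F [-0.2  0.1 -0.1] q7 -0.07
shift [-15.91 -18.21   0.9 ] turn [ 0.001 -0.004 -0.137] rows 3.9
```

Call:
send_rows(
  commands="0 -15.9 -18.2 0.9 0 0 -0.137;0 -15.9 -18.2 0.9 0 0 -0.137;0 -15.9 -18.2 0.9 0 0 -0.137;0 -15.9 -18.2 0.9 0 0 -0.137;0 -15.9 -18.2 0.9 0 0 -0.137",
)

```text
time: 13.32
ee_pos: [0.416, -0.0815, 0.1387]
eef_rot: [-2.298, -2.132, 0.001]
force: [0.7, -0.1, 0.6]
width: 0.0856
```

```bash
python3 go.py 421 -79.5 39.5 -4
```

```text
t 13.32 pos [416.  -81.5 138.7] jaw -4.3 w 85.6 F [ 0.7 -0.1  0.6] q7 0.27
shift [0.19 0.54 9.92] turn [-0.005 -0.004 -0.005] rows 1.6
```

Call:
send_rows(
  commands="0 0.2 0.5 2 0 0 0;0 0.2 0.5 6 0 0 0;0 0.2 0.5 9 0 0 0;0 0.2 0.5 9.9 0 0 0;0 0.2 0.5 9.9 0 0 0",
)

```text
time: 13.95
ee_pos: [0.4207, -0.0792, 0.0394]
eef_rot: [-2.297, -2.132, 0.002]
force: [-0.1, -0.2, -0.1]
width: 0.0855
```

Call:
send_rows(
  commands="255 0 0 0 0 0 0;255 0 0 0 0 0 0;255 0 0 0 0 0 0;255 0 0 0 0 0 0;255 0 0 0 0 0 0",
)

```text
time: 14.58
ee_pos: [0.421, -0.0792, 0.04]
eef_rot: [-2.298, -2.132, 0.0]
force: [-1.4, -0.7, 7.5]
width: 0.025
```

```bash
python3 go.py 563.5 235 165 -4
```

```text
t 14.57 pos [421.  -79.2  40. ] jaw -4.3 w 25.0 F [-1.4 -0.7  7.5] q7 0.4
shift [ 32.45  11.8  -12.42] turn [-0.005 -0.005 -0.005] rows 5.9
```

Call:
send_rows(
  commands="255 0 0 -4 0 0 0;255 0 0 -9 0 0 0;255 6 2 -12.4 0 0 0;255 12 4.4 -12.4 0 0 0;255 18 6.5 -12.4 0 0 0",
)

```text
time: 15.2
ee_pos: [0.4961, 0.0862, 0.1652]
eef_rot: [-2.299, -2.132, -0.002]
force: [0.9, -0.6, -1.6]
width: 0.0254
```

```bash
python3 go.py 563.5 235 150 -4
```

```text
t 15.2 pos [496.1  86.2 165.2] jaw -4.3 w 25.4 F [ 0.9 -0.6 -1.6] q7 -0.09
shift [15.34  5.61  1.58] turn [-0.004 -0.005 -0.005] rows 2.6
```

Call:
send_rows(
  commands="255 6 2 0 0 0 0;255 12 4 1 0 0 0;255 15.3 5.6 1.5 0 0 0;255 15.3 5.6 1.5 0 0 0;255 15.3 5.6 1.5 0 0 0",
)

```text
time: 15.82
ee_pos: [0.5627, 0.2335, 0.1504]
eef_rot: [-2.299, -2.132, 0.001]
force: [-0.1, -0.7, -1.9]
width: 0.0247
```

```bash
python3 go.py 563.5 235 70 -4
```

```text
t 15.82 pos [562.7 233.5 150.4] jaw -4.3 w 24.7 F [-0.1 -0.7 -1.9] q7 -0.29
shift [0.13 0.1  8.04] turn [-0.005 -0.004 -0.006] rows 1.3
```

Call:
send_rows(
  commands="255 0.1 0.1 2 0 0 0;255 0.1 0.1 5 0 0 0;255 0.1 0.1 8 0 0 0;255 0.1 0.1 9.5 0 0 0;255 0.1 0.1 9.9 0 0 0",
)

```text
time: 16.45
ee_pos: [0.5627, 0.2339, 0.0503]
eef_rot: [-2.3, -2.13, 0.004]
force: [0.2, 0.3, -2.6]
width: 0.0248
```

```bash
python3 go.py 563.5 235 42.5 -4; python3 - <<'E'
from m import *
p,d=bot.camera("side");cv2.imwrite("pics/s3.png",cv2.resize(p[180:340,100:340,::-1],None,fx=3,fy=3))
E
```

```text
t 16.45 pos [562.7 233.9  50.3] jaw -4.4 w 24.8 F [ 0.2  0.3 -2.6] q7 -0.24
shift [0.11 0.07 0.78] turn [-0.006 -0.003 -0.007] rows 0.1
```

View pics/s3.png

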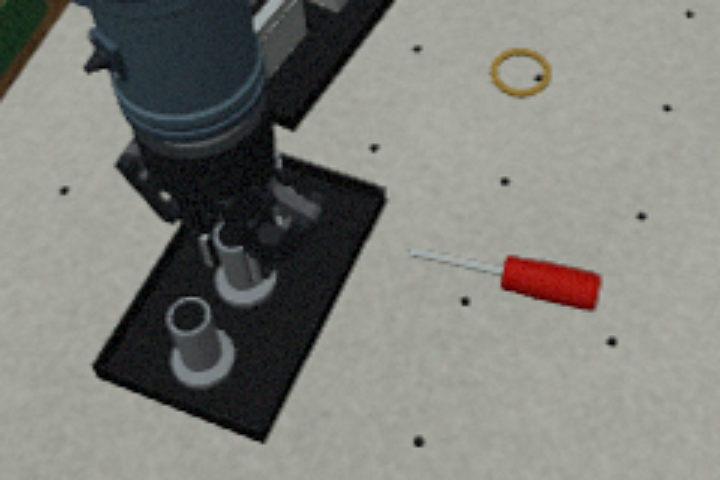

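Stub 1 stands upright at crop (200,345), and stub 2 hangs at (243,270) between it and the hidden old stub. I lower it to contact.

Call:
send_rows(
  commands="255 0.1 0 0.3 0 0 0;255 0.1 0 0.5 0 0 0;255 0.1 0 0.65 0 0 0;255 0.1 0 0.75 0 0 0;255 0.1 0 0.75 0 0 0",
)

```text
time: 17.12
ee_pos: [0.5632, 0.2352, 0.0433]
eef_rot: [-2.3, -2.131, 0.002]
force: [-0.5, -0.2, -1.9]
width: 0.0249
```

Call:
send_rows(
  commands="255 0 0 0.05 0 0 0;255 0 0 0.1 0 0 0;255 0 0 0.13 0 0 0;255 0 0 0.15 0 0 0;255 0 0 0.15 0 0 0",
)

```text
time: 17.75
ee_pos: [0.5633, 0.2352, 0.043]
eef_rot: [-2.3, -2.13, 0.002]
force: [-4.1, -1.3, 11.3]
width: 0.025
```

Call:
send_rows(
  commands="100 0 0 0 0 0 0;100 0 0 0 0 0 0;100 0 0 0 0 0 0;100 0 0 0 0 0 0;100 0 0 0 0 0 0",
)

```text
time: 18.38
ee_pos: [0.5632, 0.2353, 0.0429]
eef_rot: [-2.3, -2.13, 0.002]
force: [0.5, 0.5, 0.1]
width: 0.0519
```

Call:
send_rows(
  commands="100 0 0 -2 0 0 0;100 0 0 -6 0 0 0;100 0 0 -10 0 0 0;100 0 0 -11.5 0 0 0;100 0 0 -11.5 0 0 0",
)

```text
time: 19.0
ee_pos: [0.5644, 0.2351, 0.1593]
eef_rot: [-2.3, -2.131, -0.002]
force: [0.3, 0.2, -0.2]
width: 0.052
```

```bash
python3 go.py 384 -255 150 38
```

```text
t 19.0 pos [564.4 235.1 159.3] jaw -4.4 w 52.0 F [ 0.3  0.2 -0.2] q7 -0.29
shift [-50.25 -14.24   0.73] turn [-0.002 -0.006 -0.74 ] rows 8.4
```

Call:
send_rows(
  commands="50 -50.2 -14.2 0.7 0 0 -0.74;50 -50.2 -14.2 0.7 0 0 -0.74;50 -50.2 -14.2 0.7 0 0 -0.74;50 -50.2 -14.2 0.7 0 0 -0.74;50 -50.2 -14.2 0.7 0 0 -0.74",
)

```text
time: 19.62
ee_pos: [0.4544, -0.0603, 0.1523]
eef_rot: [-1.371, -2.819, -0.004]
force: [0.6, -1.2, -0.5]
width: 0.0684
```

```bash
python3 go.py 384 -255 130 38
```

```text
t 19.62 pos [454.4 -60.3 152.3] jaw 38.1 w 68.4 F [ 0.6 -1.2 -0.5] q7 0.85
shift [-10.98 -17.57   2.16] turn [-0.001 -0.008  0.002] rows 3.3
```

Call:
send_rows(
  commands="50 -11 -17.6 2.2 0 -0.006 0;50 -11 -17.6 2.2 0 -0.006 0;50 -11 -17.6 2.2 0 -0.006 0;50 -11 -17.6 2.2 0 -0.006 0;50 -11 -17.6 2.2 0 -0.006 0",
)

```text
time: 20.25
ee_pos: [0.3818, -0.2566, 0.1284]
eef_rot: [-1.378, -2.818, 0.001]
force: [-0.2, 0.3, -1.3]
width: 0.0688
```

```bash
python3 go.py 384 -254.5 40 38; python3 - <<'E'
from m import *
p,d=bot.camera("top");cv2.imwrite("pics/t4.png",cv2.resize(p[90:270,90:430,::-1],None,fx=2.3,fy=2.3))
p,d=bot.camera("side");cv2.imwrite("pics/s4.png",cv2.resize(p[80:200,200:400,::-1],None,fx=3,fy=3))
E
```

```text
t 20.25 pos [ 381.8 -256.6  128.4] jaw 37.9 w 68.8 F [-0.2  0.3 -1.3] q7 1.34
shift [0.   0.33 8.84] turn [-0.003 -0.004 -0.002] rows 1.4
```

View pics/s4.png

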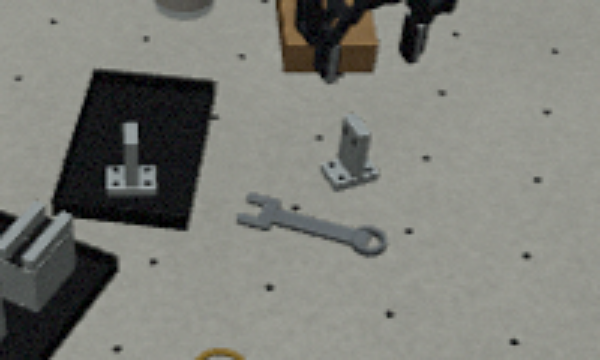

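The bracket stands undisturbed at crop (350,155) with the open jaws across its plate. I descend and grip.

Call:
send_rows(
  commands="50 0 0.3 2 0 0 0;50 0 0.3 5 0 0 0;50 0 0.3 8 0 0 0;50 0 0.3 8.8 0 0 0;50 0 0.3 8.8 0 0 0",
)

```text
time: 20.98
ee_pos: [0.3858, -0.2513, 0.0408]
eef_rot: [-1.369, -2.822, -0.001]
force: [0.3, -0.5, -0.7]
width: 0.0686
```

Call:
send_rows(
  commands="255 0 0 0 0 0 0;255 0 0 0 0 0 0;255 0 0 0 0 0 0;255 0 0 0 0 0 0;255 0 0 0 0 0 0",
)

```text
time: 21.6
ee_pos: [0.386, -0.2515, 0.0413]
eef_rot: [-1.37, -2.823, -0.002]
force: [-1.2, 0.7, 6.7]
width: 0.0115
```

```bash
python3 go.py 581 -272 155 7.8
```

```text
t 21.6 pos [ 386.  -251.5   41.3] jaw 38.2 w 11.5 F [-1.2  0.7  6.7] q7 1.41
shift [-13.63  14.04 -11.44] turn [-0.002 -0.004  0.531] rows 3.6
```

Call:
send_rows(
  commands="255 0 0 -4 0 0 0;255 0 0 -9 0 0 0;255 -4 4 -11.4 0 0 0.17;255 -8 8 -11.4 0 0 0.34;255 -12 12 -11.4 0 0 0.53",
)

```text
time: 22.22
ee_pos: [0.5567, -0.2718, 0.1553]
eef_rot: [-2.065, -2.363, -0.001]
force: [-0.0, -0.8, -1.4]
width: 0.0112
```

```bash
python3 go.py 581 -272 65 7.8
```

```text
t 22.23 pos [ 556.7 -271.8  155.3] jaw 7.7 w 11.2 F [-0.  -0.8 -1.4] q7 0.78
shift [-0.37  2.42  9.02] turn [-0.002 -0.003 -0.002] rows 1.5
```

Call:
send_rows(
  commands="255 -0.3 2.4 0 0 0 0;255 -0.3 2.4 4 0 0 0;255 -0.3 2.4 7.5 0 0 0;255 -0.3 2.4 9 0 0 0;255 -0.3 2.4 9 0 0 0",
)

```text
time: 22.85
ee_pos: [0.5801, -0.2712, 0.0646]
eef_rot: [-2.065, -2.361, 0.0]
force: [-0.1, -0.0, -0.7]
width: 0.0116
```

```bash
python3 go.py 581 -272 44 7.8; python3 - <<'E'
from m import *
p,d=bot.camera("side");cv2.imwrite("pics/s5.png",cv2.resize(p[40:200,180:380,::-1],None,fx=3,fy=3))
E
```

```text
t 22.85 pos [ 580.1 -271.2   64.6] jaw 7.7 w 11.6 F [-0.1 -0.  -0.7] q7 0.81
shift [-0.1   0.08  2.06] turn [-0.003 -0.004 -0.002] rows 0.3
```

View pics/s5.png

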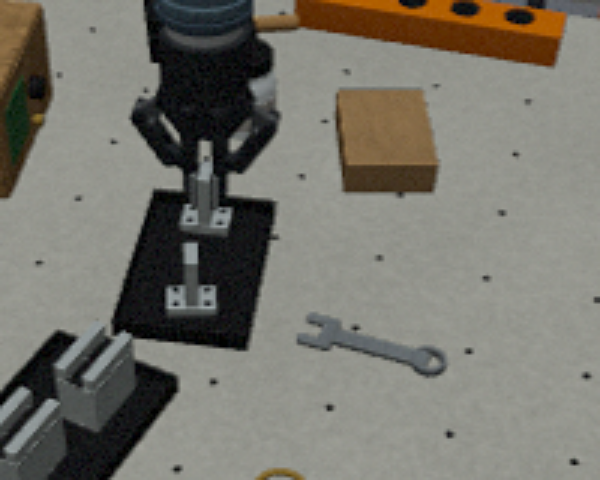

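The bracket hangs level at crop (205,210) over the free end, with the old one at (190,290) clear of it. I lower it.

Call:
send_rows(
  commands="255 0 0 1 0 0 0;255 0 0 1.5 0 0 0;255 0 0 1.8 0 0 0;255 0 0 1.95 0 0 0;255 0 0 1.95 0 0 0",
)

```text
time: 23.52
ee_pos: [0.5809, -0.2716, 0.0463]
eef_rot: [-2.066, -2.363, -0.001]
force: [0.2, -0.3, -0.6]
width: 0.0117
```

Call:
send_rows(
  commands="255 0 0 0.05 0 0 0;255 0 0 0.1 0 0 0;255 0 0 0.14 0 0 0;255 0 0 0.16 0 0 0;255 0 0 0.16 0 0 0",
)

```text
time: 24.15
ee_pos: [0.5809, -0.2716, 0.0447]
eef_rot: [-2.066, -2.363, -0.001]
force: [-0.3, -0.4, -0.5]
width: 0.0111
```

Call:
send_rows(
  commands="255 0 0 0.04 0 0 0;255 0 0 0.08 0 0 0;255 0 0 0.1 0 0 0;255 0 0 0.12 0 0 0;255 0 0 0.12 0 0 0",
)

```text
time: 24.78
ee_pos: [0.5809, -0.2717, 0.0444]
eef_rot: [-2.066, -2.363, -0.001]
force: [-2.7, 1.8, 7.8]
width: 0.0112
```

Call:
send_rows(
  commands="130 0 0 0 0 0 0;130 0 0 0 0 0 0;130 0 0 0 0 0 0;130 0 0 0 0 0 0;130 0 0 0 0 0 0",
)

```text
time: 25.4
ee_pos: [0.5809, -0.2717, 0.0443]
eef_rot: [-2.066, -2.363, -0.001]
force: [-0.4, 0.5, 0.7]
width: 0.0419
```

Call:
send_rows(
  commands="130 0 0 -2 0 0 0;130 0 0 -6 0 0 0;130 0 0 -10 0 0 0;130 0 0 -16 0 0 0;130 0 0 -18 0 0 0",
)

```text
time: 26.02
ee_pos: [0.5829, -0.2736, 0.2298]
eef_rot: [2.066, 2.361, 0.005]
force: [0.3, 0.9, 0.8]
width: 0.0416
```

```bash
python3 go.py 450 -420 250 7.8
```

```text
t 26.02 pos [ 582.9 -273.6  229.8] jaw 7.6 w 41.6 F [0.3 0.9 0.8] q7 0.74
shift [-12.75 -15.11  -2.08] turn [ 0.005  0.001 -0.003] rows 3.2
```

Move aside for a clear final view.

Call:
send_rows(
  commands="130 -12.7 -15.1 -2 0 0 0;130 -12.7 -15.1 -2 0 0 0;130 -12.7 -15.1 -2 0 0 0;130 -12.7 -15.1 -2 0 0 0;130 -12.7 -15.1 -2 0 0 0",
)

```text
time: 26.65
ee_pos: [0.4496, -0.4198, 0.2496]
eef_rot: [2.068, 2.359, 0.006]
force: [0.3, 0.5, -0.5]
width: 0.0418
```

```bash
python3 - <<'E'
from m import *
for n in("top","side"):
    p,d=bot.camera(n);cv2.imwrite(f"pics/{n}9.png",p[:,:,::-1]);blobs(n,d,.050,.072,(.33,.72,-.36,.36))
print(bot.state()["joint_vel"].round(3))
E
```

```text
top px [241. 123.] n 392 c [631.  38.] wh [59. 37.] ang 78.0 mean [631.  38.  60.] zmax 67
top px [281. 135.] n 410 c [604. -48.] wh [60. 37.] ang 77.3 mean [603. -47.  59.] zmax 68
top px [386. 143.] n 98 c [ 581. -273.] wh [13. 31.] ang 7.8 mean [ 580. -271.   62.] zmax 67
top px [179. 152.] n 125 c [570. 173.] wh [25. 24.] ang 15.1 mean [569. 173.  62.] zmax 68
top px [344. 151.] n 93 c [ 566. -183.] wh [13. 30.] ang 18.8 mean [ 566. -182.   62.] zmax 67
top px [125. 154.] n 131 c [569. 290.] wh [26. 24.] ang 62.7 mean [568. 289.  62.] zmax 67
top px [151. 156.] n 132 c [563. 234.] wh [25. 25.] ang 4.2 mean [562. 233.  62.] zmax 68
side px [248. 104.] n 50 c [ 580. -272.] wh [12. 34.] ang 10.0 mean [ 580. -269.   60.] zmax 65
side px [243. 126.] n 49 c [ 567. -180.] wh [11. 31.] ang 17.6 mean [ 565. -178.   60.] zmax 66
side px [211. 158.] n 288 c [603. -47.] wh [62. 38.] ang 76.9 mean [603. -44.  59.] zmax 65
side px [186. 181.] n 339 c [632.  39.] wh [61. 39.] ang 79.4 mean [630.  41.  59.] zmax 65
side px [187. 235.] n 152 c [570. 175.] wh [26. 25.] ang 4.9 mean [569. 177.  61.] zmax 65
side px [178. 262.] n 171 c [563. 235.] wh [24. 26.] ang 24.6 mean [562. 237.  61.] zmax 66
side px [163. 286.] n 190 c [569. 291.] wh [26. 25.] ang 10.8 mean [567. 292.  61.] zmax 65
[-0.015  0.004 -0.008 -0.     0.002  0.     0.003]
```

View pics/side9.png

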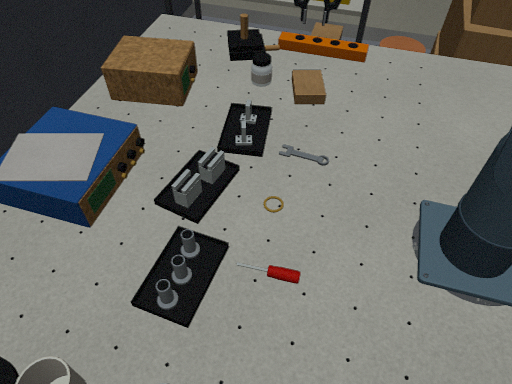

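View pics/top9.png

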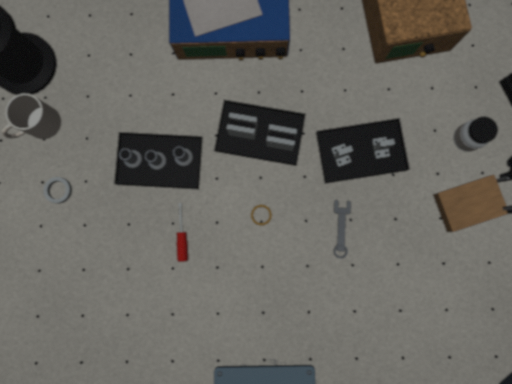

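The final views show three stubs, two carriers and two brackets standing upright in their trays: side view (165–190, 240–295), (185–211, 165–185) and (243–248, 110–135). The old parts have not moved.

```bash
python3 -c "
from rig import bot
print(bot.job_done())"
```

```text
the job is handed in; nothing more can be done
None
```

All four loose parts are now in the trays that hold their own kind, and I handed the job in at about 27 s on the robot's clock. Each part was lowered until the wrist felt contact with the tray floor (about 8–11 N) before I opened the jaws.

My last check, with both cameras:
- **Placed parts:** all four stand upright with their tops at about 60–62 mm, which fits a 60 mm part on the 3 mm tray floor. Each is within about 2 mm of its planned spot.
- **Parts already in the trays:** the old stub, bracket and carrier are within about 1 mm of where they started.
- **Robot:** the gripper was clear of everything when I handed in.

No check failed. The two cameras differed by no more than about 2 mm.

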